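# Snap ring onto the axle stub

## Robot

A 7-joint arm with a two-finger parallel gripper is mounted at the origin on the work surface. World frame = base frame: x ahead of the robot, y to its left, z up, the work surface at z = 0. Lengths are in m, angles in rad, forces in N, time in s.
With the tool pointing down it reaches from about 0.425 to 0.875 m from the base axis. Payload 8.4 kg.
Tool frame: the origin (TCP) lies between the finger pads; the fingertips stand 14 mm ahead of it and the grasp point (between the pads) lies 5 mm behind it; z points along the fingers, y is the direction in which the jaws open and shut (so a half turn about z gives the same grasp; the last joint's range is limited). The gripper opens to 87 mm and grips with 3 to 60 N. Pads are 19 mm wide; open, the fingers measure 117 mm over their backs; the gripper's body (75 mm by 190 mm) begins 51 mm behind the grasp point.
Start: joints at [1.119, 0.333, 0.04, 1.465, -0.013, 1.343, -0.059], TCP at [0.225, -0.61, 0.237] pointing down, gripper open.
Joint ranges: [-2.58, 2.58], [-0.38, 2.09], [-1.3, 1.39], [0.25, 2.4], [-1.5, 4.64], [0.08, 2.09], [-2.65, 2.65]. Speed limits (rad/s): [2.22, 2.22, 2.79, 2.79, 3.14, 3.14, 3.14].

## Interface

Orientations are given as a rotation vector (axis times angle).
In Python, from rig import arm, imaging gives the robot as it stands.
- The arm moves only by the tool carry_out, never from a script. Its argument "deltas" is a list of rows, each a list of 3 entries, a list of its own where there are three numbers: the turn, a rotation vector about the tool's x, y, z in degrees, then the shift along the tool's x, y, z in m, then the finger opening in m, from 0 to 0.087. In form: [[[rx, ry, rz], [dx, dy, dz], claw], ...]. A call has 1 to 8 rows; each row is the pose to reach, as a shift and turn from the pose commanded when the call began, along the tool's axes at that moment; what a row does not reach only later rows make up. A row lasts 1/10 s, in which the tool goes at most 50 mm and 8.59 degrees, less where a joint would pass 70% of its speed; a pose out of reach is approached as far as the arm can. A call with a gripper value outside its range is refused whole. The fingers move at their own pace and stop on an object; the grip force is fixed at half the most. Time passes only in rows, so rows that repeat a pose let the fingers close. It gives the time, the measured TCP pose, the force and the opening at its end, in the units of the state.
- arm.observe(): the state, without advancing time (a new reading comes with each control period).
- imaging.camera(name): name is "scene" or "side" or "wrist"; returns (picture, depth): 480x640x3 uint8, blue, green, red; 480x640 float32, m along the optical axis (not along the pixel's ray), 0 where there is no reading.
- imaging.camera_params(name): a dict with "camera_matrix" (3x3 intrinsics, pixels), "cam_to_world" (4x4, takes a point from camera to world coordinates); the wrist camera has in their place "tool_from_camera" (4x4, takes a point from camera to tool coordinates, whose origin is the TCP and whose axes are the flange's). Camera axes: x right, y up, looking along -z (the intrinsics and any distortion apply to the point x, -y, -z); pixel columns grow to the right and rows downward; lengths in m; the calibration is good to about 2 mm. A picture is of the moment at which its call begins: read the wrist's pose just before it. camera_params takes no time and is no camera call.
- arm.job_done(): hands the job in, once; it reports no verdict.
The state is a dict: "time_s": time; "q": joint angles; "joint_vel": joint speeds; "effort": joint torques, N m; "tool_pos": TCP position; "eef_rot": TCP orientation; "wrist_force": force on the tool from outside, world axes, zero at the start; "moment": the same for the moment, N m; "opening": finger opening in m.
Only numpy, scipy, OpenCV 4.12 (cv2) and the standard library are available. Lean on these libraries where they do the work, as an engineer would, in place of code of your own. Each camera call takes 0.05 s, during which the arm holds its last target.

## Task

Squeeze the ring pliers in the loading stand fully so that they spread the snap ring, lift the ring out with them, and dip it well into the steel lube dish. Then slide the spread ring down over the end of the axle stub until it is level with the groove all round, and finish holding it there: pliers in the gripper and still fully squeezed, ring spread, level and hanging free in the pliers rather than resting or pressing on the stub or its hub. Do not push the loose parts nearby about.

Things in the scene. Friction and masses are not known exactly. Their poses are not given: they have to be found in the camera images.
- stand: Aluminium loading stand, fixed, base 110 x 80 mm. Origin on the bench, straight below the plane of the plier jaws; x axis points from pliers to ring. The pliers hang upright by a back tab, 29 mm deep in an open-topped pocket (top 105 mm above the bench): they leave it straight up and are free after 32 mm. The ring lies on a ledge 45 mm high.
- handles (a point): Centre, half-way up, of the two upright black handles of the ring pliers (145 mm tall, 0.18 kg). Handles: 16 mm wide along x, 25 mm up and down from here, one on either side in y; outer faces here 61 mm apart while open (leaning out, 72 mm at the top), 39 mm and parallel when squeezed to the stop. z up, x towards the ring. Pivot block top: 43 mm below.
- jaw_left (a joint): Turn of one plier jaw (the other mirrors it), rad: 0 open, 0.22 handles squeezed to the stop. Squeezing the handles together along y spreads the jaw tips. It takes about 12 N; grip with 20 to 40 N to keep hold of the tool. Let go, they spring open and drop the ring.
- jaw_tips (a point): Mid-way between the two jaw tips of the pliers, 115 mm below the handles' centre, same axes, x towards the ring. The tips point down, standing in the ring's gap from the start; each has a 5 mm tall notch outside that takes a ring end as they spread, so the jaws then carry the ring. Squeezed, the ring's centre is about 1 mm lower than this point; the jaws end 5 mm below it.
- ring_centre (a point): Dark steel horseshoe snap ring, flat, 4 mm thick, inner radius 18.5 mm closed (too small for the stub), two straight ends towards its -x, at the pliers. Point: mid-thickness, centre of the opening when spread, where the stub axis belongs. Spread, it passes a bar of 22.5 mm radius, lies within 38 mm of this point, and this point is about 16 mm (14 to 18) in front (+x) of the jaw tips.
- ring_left (a joint): Turn of one arm of the snap ring (the other mirrors it), rad: 0 closed, about 0.25 when the pliers are fully squeezed. It springs shut when released.
- groove (a point): Axle stub, fixed, upright: bright steel shaft 40 mm in diameter standing out of a dark hub with a 72 mm bearing. Point: on the shaft axis at mid-height of the ring groove (dark band 8 mm wide, 36 mm in diameter). The shaft's flat end is 18 mm above it, the bearing face 7 mm below, the bench 86 mm below. z up along the axis.
- dish_floor (a point): Round open steel dish for assembly lube, fixed, 132 mm across the rim, 120 mm across the foot, 42 mm tall, 3 mm wall, nothing standing in it. Point: centre of its inner floor, 6 mm above the bench; the rim is 36 mm above it.
Mind the look-alikes: they are no part of the job. What is shaped like the part that bears groove but red is not meant. Leave any orange look-alike of the part that bears handles alone.

How it is judged:
On the way, in this order (a step that is already met when the one before it is completed fails the run):
1. the ring is spread by the pliers and lifted clear of the stand, at least 75 mm above the bench (value of joint ring_left above 0.2 rad and value of joint jaw_left above 0.17 rad and height (world z) of ring_centre above 0.075 m and contact force between pliers and snap_ring above 0.5 N and contact force between stand and anything else below 0.2 N), for 0.2 s.
2. the ring, held spread in the pliers, is dipped into the dish, its middle less than 25 mm above the dish floor (value of joint ring_left above 0.2 rad and value of joint jaw_left above 0.17 rad and horizontal distance between ring_centre and dish_floor below 0.035 m and z of ring_centre in the frame of dish_floor below 0.025 m), for 0.1 s.
3. the spread ring is held above the end of the stub (value of joint ring_left above 0.2 rad and value of joint jaw_left above 0.17 rad and horizontal distance between ring_centre and groove below 0.012 m and z of ring_centre in the frame of groove above 0.0195 m), for 0.05 s.
At the end, for the whole second after the job is handed in: Ring round the stub, within 3.5 mm of the groove's mid-height and 5 mm of the axis, level within 0.15 rad, spread (ring arm over 0.2, jaw over 0.17 rad) by the pliers, gripped with over 3 N; ring and pliers each press on the stub with under 5 N; ring still (under 20 mm/s) (value of joint ring_left above 0.2 rad and value of joint jaw_left above 0.17 rad and horizontal distance between ring_centre and groove below 0.005 m and z of ring_centre in the frame of groove between -0.0035 and 0.0035 m and angle between ring_centre's own z axis and vertical below 0.15 rad and contact force between the fingers and pliers above 3 N and contact force between pliers and snap_ring above 1 N and contact force between each of snap_ring, pliers and stub below 5 N and linear speed of snap_ring below 0.02 m/s); the arm keeps its last pose, push and grip.
It fails at once if the bearing beside the work is pushed more than 30 mm from its place (distance of bearing from where it was at the start of the episode above 0.03 m).
It fails at once if the pinion beside the work is pushed more than 30 mm from its place (distance of pinion from where it was at the start of the episode above 0.03 m).
It fails at once if the jar beside the work is pushed more than 30 mm from its place (distance of jar from where it was at the start of the episode above 0.03 m).
It fails at once if the cap beside the work is pushed more than 30 mm from its place (distance of cap from where it was at the start of the episode above 0.03 m).
It also fails if it takes over 58 s, if anything falls off the work surface, if the arm or the gripper's body presses on something with over 40 N, if the wrist force passes 120 N, or if a joint passes its speed limit or range.

## Working session

There is one attempt and no reset: what is moved stays moved. The work goes in short steps, Python scripts to look and compute and a tool call to move; the robot and the scene stay as the last step left them, time stands still between calls to the robot, and variables do not carry over. Pictures are saved under pics/ and viewed, and the job is handed in when it is done.

Besides the shell and the picture viewer there is one more tool, called after "Request:" as name([rows], argument=value, ...), one row to a line, values as JSON. carry_out: Moves the arm, as the interface text tells. Its arguments: {"type":"object","properties":{"deltas":{"type":"array","items":{"type":"array"}}},"required":["deltas"]}

```bash
ls; mkdir -p pics; cat > h.py <<'E'
from rig import arm, imaging
import numpy as np, cv2
from scipy.spatial.transform import Rotation as R
E
python3 - <<'E'
from h import *
s=arm.observe(); print(s)
for n in ["scene","side","wrist"]:
    p,d=imaging.camera(n); cv2.imwrite(f"pics/{n}0.png",p); np.save(f"{n}0.npy",d); print(n,imaging.camera_params(n))
E
```

```text
pics
{'time_s': 0.0, 'q': array([ 1.11879619,  0.33389361,  0.03986077,  1.46627204, -0.01340507,
        1.34331607, -0.05851602]), 'joint_vel': array([ 0.00180263,  0.00072897, -0.00101743, -0.00078388, -0.0017773 ,
        0.00068442,  0.0007882 ]), 'effort': array([-2.31292806e-04, -6.56357074e+01,  1.33513726e+00, -4.03807747e+01,
       -5.98172913e-02,  4.46525775e-02,  1.90497985e-04]), 'tool_pos': array([ 0.22441793, -0.60954602,  0.23566989]), 'eef_rot': array([-3.09129397e+00, -5.50996605e-01,  6.01507978e-04]), 'wrist_force': array([ 0.20958896, -0.45264779, -0.22637092]), 'moment': array([ 0.00513903,  0.01256523, -0.04283973]), 'opening': 0.08670032048005505}
scene {'camera_matrix': array([[461.50077056,   0.        , 319.59607593],
       [  0.        , 461.50077056, 235.9450748 ],
       [  0.        ,   0.        ,   1.        ]]), 'cam_to_world': array([[ 0.49291838, -0.54647146,  0.67705274,  1.27641796],
       [ 0.8697675 ,  0.28877413, -0.40014248, -0.57221717],
       [ 0.02315113,  0.78611605,  0.61764519,  0.79290705],
       [ 0.        ,  0.        ,  0.   
[... 303 characters left out ...]
2895256,  0.83946623,  1.09650205],
       [ 0.00904381,  0.84541093,  0.53403986,  0.89856801],
       [ 0.        ,  0.        ,  0.        ,  1.        ]])}
wrist {'camera_matrix': array([[397.07078239,   0.        , 325.1175    ],
       [  0.        , 397.07078239, 238.96451879],
       [  0.        ,   0.        ,   1.        ]]), 'tool_from_camera': array([[ 1.10488335e-03,  9.62334704e-01,  2.71865216e-01,
         7.51614597e-02],
       [ 9.99999029e-01, -8.32343397e-04, -1.11779412e-03,
        -1.25857644e-03],
       [-8.49406858e-04,  2.71866187e-01, -9.62334690e-01,
        -1.48336957e-01],
       [ 0.00000000e+00,  0.00000000e+00,  0.00000000e+00,
         1.00000000e+00]])}
```

View pics/scene0.png

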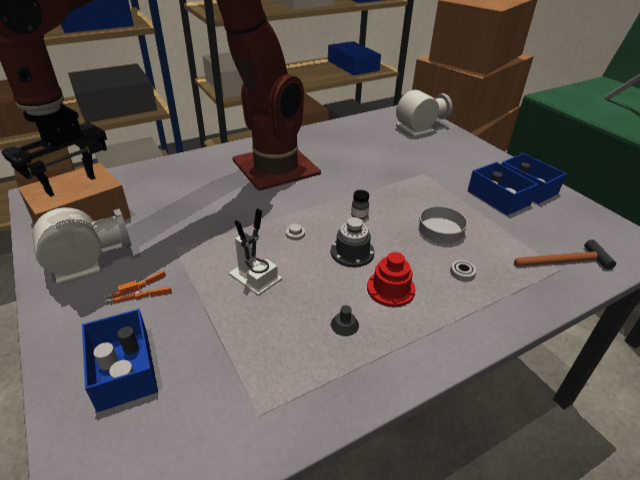

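View pics/side0.png

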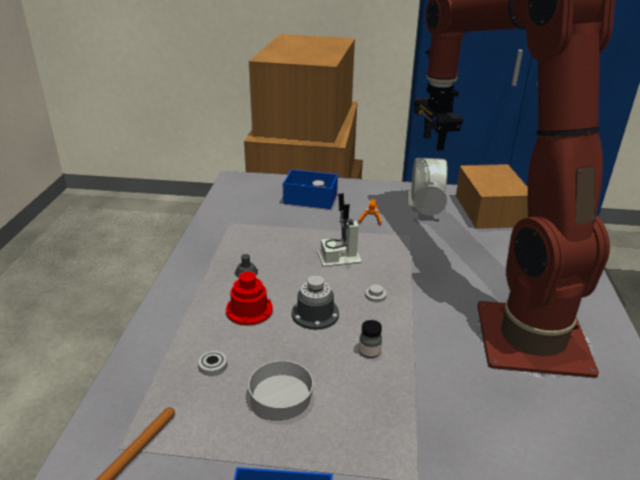

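View pics/wrist0.png

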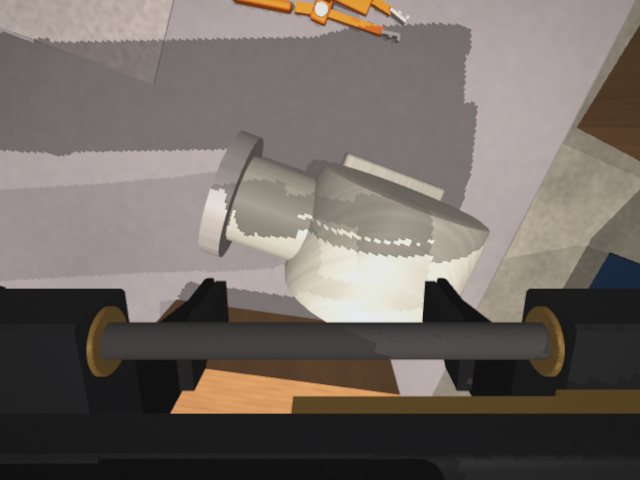

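Candidates for the pliers are the black ones in the stand at scene (248,245) and the orange ones lying at (140,290). For the stub they are the dark hub with a bright shaft at (353,240) and the red one at (391,280). The dish is at (442,225); the ring bearing at (463,269) is not a dish. I choose the black pliers, the dark/bright stub and the grey dish, and check them in crops.

```bash
python3 - <<'E'
from h import *
a=cv2.imread("pics/scene0.png"); b=cv2.imread("pics/side0.png")
c1=cv2.resize(a[190:310,210:410],None,fx=4,fy=4,interpolation=cv2.INTER_CUBIC)[:, :800]
c2=cv2.resize(b[185:335,290:400],None,fx=4,fy=4,interpolation=cv2.INTER_CUBIC)
cv2.imwrite("pics/c1.png",c1);cv2.imwrite("pics/c2.png",c2)
for n,pts in (("scene",[(355,222),(355,228),(442,232),(250,270),(240,225),(259,213),(252,243),(262,268),(360,193),(463,269),(296,230),(345,310)]),("side",[(315,283),(280,393),(351,230),(341,205),(346,212),(333,245)])):
    P=imaging.camera_params(n);K=P["camera_matrix"];T=P["cam_to_world"];d=np.load(n+"0.npy")
    for u,v in pts:
        z=d[v,u]; p=np.array([(u-K[0,2])/K[0,0]*z,-(v-K[1,2])/K[1,1]*z,-z,1]); print(n,u,v,(T@p)[:3].round(4))
E
```

```text
scene 355 222 [ 0.5162 -0.0208  0.1064]
scene 355 228 [ 0.5278 -0.0277  0.0978]
scene 442 232 [0.5918 0.2147 0.0414]
scene 250 270 [ 0.4944 -0.2998  0.046 ]
scene 240 225 [ 0.4855 -0.31    0.1776]
scene 259 213 [ 0.4642 -0.255   0.1786]
scene 252 243 [ 0.4584 -0.2759  0.0939]
scene 262 268 [ 0.5041 -0.2729  0.0486]
scene 360 193 [0.3711 0.093  0.0757]
scene 463 269 [0.7145 0.1809 0.0201]
scene 296 230 [ 0.3815 -0.1188  0.0249]
scene 345 310 [ 0.7195 -0.1743  0.0574]
side 315 283 [ 0.51   -0.0058  0.0997]
side 280 393 [0.5494 0.2565 0.0061]
side 351 230 [ 0.4441 -0.2756  0.0906]
side 341 205 [ 0.4754 -0.298   0.1531]
side 346 212 [ 0.4585 -0.2506  0.1588]
side 333 245 [ 0.4911 -0.2688  0.0427]
```

View pics/c1.png

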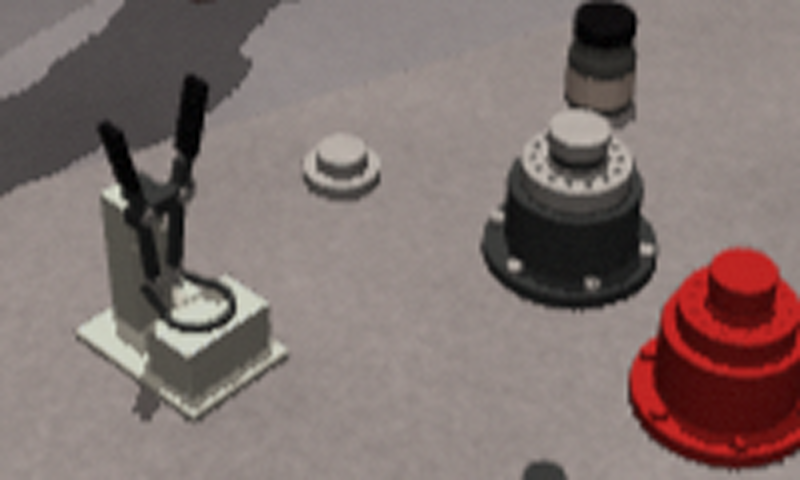

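View pics/c2.png

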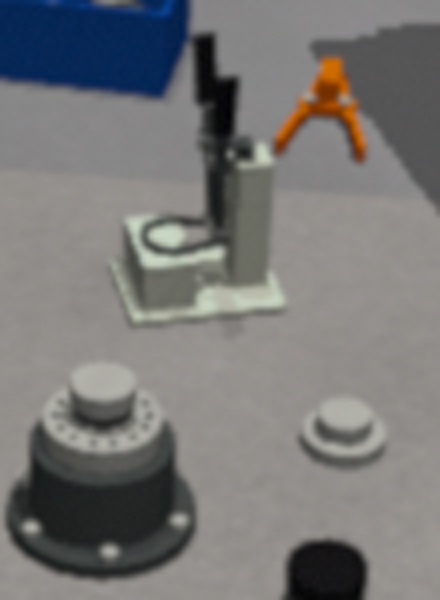

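The crops show upright black pliers standing in the ring's gap on the aluminium stand, and the grey hub with its bright shaft. So the choice holds. Next I move over the stand to look down on it.

Request:
carry_out([
  [[0,0,0],[0,0,-0.05],0.086],
  [[0,0,0],[0.03,-0.024,-0.065],0.086],
  [[0,0,0],[0.07,-0.055,-0.065],0.086],
  [[0,0,0],[0.11,-0.09,-0.065],0.086],
  [[0,0,0],[0.15,-0.12,-0.065],0.086],
  [[0,0,0],[0.19,-0.15,-0.065],0.086],
  [[0,0,0],[0.23,-0.185,-0.065],0.086],
  [[0,0,0],[0.265,-0.213,-0.065],0.086],
])

```text
time_s: 0.95
tool_pos: [0.3993, -0.318, 0.3015]
eef_rot: [3.093, 0.551, -0.0]
wrist_force: [1.7, -0.9, -0.1]
opening: 0.0859
```

Request:
carry_out([
  [[0,0,0],[0.019,-0.015,0],0.086],
  [[0,0,0],[0.019,-0.015,0],0.086],
  [[0,0,0],[0.019,-0.015,0],0.086],
  [[0,0,0],[0.019,-0.015,0],0.086],
])

```text
time_s: 1.35
tool_pos: [0.4106, -0.3006, 0.3014]
eef_rot: [3.093, 0.548, -0.001]
wrist_force: [-0.6, -0.6, -0.5]
opening: 0.0863
```

```bash
cat >> h.py <<'E'
def T_tool(s):
    T=np.eye(4);T[:3,:3]=R.from_rotvec(s["eef_rot"]).as_matrix();T[:3,3]=s["tool_pos"];return T
def snap(tag):
    s=arm.observe(); p,d=imaging.camera("wrist"); P=imaging.camera_params("wrist")
    T=T_tool(s)@P["tool_from_camera"]
    cv2.imwrite(f"pics/{tag}.png",p); np.savez(tag,T=T,K=P["camera_matrix"],d=d,p=p)
    print("tcp",s["tool_pos"].round(4),"rv",s["eef_rot"].round(4),"t",s["time_s"],"F",s["wrist_force"].round(2),"op",s["opening"])
def load(tag):
    z=np.load(tag+".npz"); return z["p"],z["d"],z["K"],z["T"]
def cloud(d,K,T):
    v,u=np.mgrid[:480,:640]; X=np.stack([(u-K[0,2])/K[0,0]*d,-(v-K[1,2])/K[1,1]*d,-d],-1)
    return X@T[:3,:3].T+T[:3,3]
def onplane(u,v,zw,K,T):
    r=T[:3,:3]@np.array([(u-K[0,2])/K[0,0],-(v-K[1,2])/K[1,1],-1]); t=(zw-T[2,3])/r[2]; return T[:3,3]+t*r
E
python3 -c "
from h import *
snap('w1')"
```

```text
tcp [ 0.4106 -0.3006  0.3014] rv [ 3.0934e+00  5.4830e-01 -9.0000e-04] t 1.35 F [-0.62 -0.6  -0.49] op 0.0862772149340689
```

View pics/w1.png

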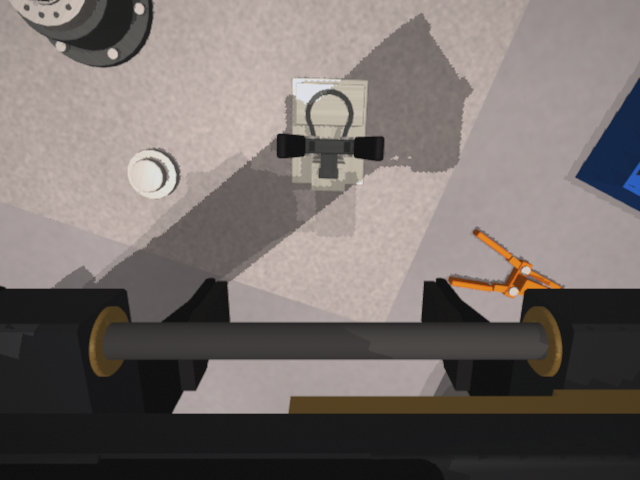

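The view shows the black handles at (291,146) and (369,148), the ring at (329,110), and the stand edges nearly upright in the image. The orange pliers are well away at (510,275). Now I measure with the depth.

```bash
python3 - <<'E'
from h import *
p,d,K,T=load('w1'); X=cloud(d,K,T)
s=arm.observe(); Rt=R.from_rotvec(s["eef_rot"]).as_matrix(); print(Rt.round(3).tolist())
roi=np.zeros((480,640),bool); roi[60:230,270:400]=1
dark=(p.max(2)<70)&roi
print("hist z", np.histogram(X[...,2][dark],bins=np.arange(0,0.22,0.01)))
for lo,hi in((0.181,0.2),(0.14,0.2)):
    m=dark&(X[...,2]>lo)&(X[...,2]<hi)
    n,l,st,c=cv2.connectedComponentsWithStats(m.astype(np.uint8))
    cs=[]
    for i in range(1,n):
        if st[i,4]>40:
            q=X[l==i]; print(lo,i,st[i],q.mean(0).round(4),q.min(0).round(4),q.max(0).round(4)); cs.append((q.max(0)+q.min(0))/2)
            r=(q-s["tool_pos"])@Rt; print("   tool range",r.min(0).round(4),r.max(0).round(4))
    if len(cs)>=2: dd=cs[0]-cs[1]; print("yaw y-axis",np.degrees(np.arctan2(dd[1],dd[0])),(cs[0]+cs[1])/2)
# ring
m=dark&(X[...,2]>0.04)&(X[...,2]<0.056)
q=X[m]; r=(q-s["tool_pos"])@Rt; print("ring tool range",r.min(0).round(4),r.max(0).round(4),m.sum())
# ledge edges: bright stand z~.045
m=roi&(abs(X[...,2]-0.045)<.006); print('ledge n',m.sum())
c=q=X[m][:,:2]; rect=cv2.minAreaRect((c*1000).astype(np.float32)); print("ledge rect",rect)
m=roi&(abs(X[...,2]-0.105)<.008)&(p.max(2)>90); 
rect=cv2.minAreaRect((X[m][:,:2]*1000).astype(np.float32)); print("pocket top",rect,np.median(X[m][:,2]))
m=roi&(X[...,2]>.003)&(X[...,2]<.02); rect=cv2.minAreaRect((X[m][:,:2]*1000).astype(np.float32)); print("base",rect,np.median(X[m][:,2]))
E
```

```text
[[0.939, 0.343, -0.0], [0.343, -0.939, 0.0], [-0.0, -0.0, -1.0]]
hist z (array([  5,   0,   0,   0, 213,  30,   0,   0,   0,   0,   1, 820,  92,
       129, 156, 174, 196, 216, 532,   0,   0]), array([0.  , 0.01, 0.02, 0.03, 0.04, 0.05, 0.06, 0.07, 0.08, 0.09, 0.1 ,
       0.11, 0.12, 0.13, 0.14, 0.15, 0.16, 0.17, 0.18, 0.19, 0.2 , 0.21]))
0.181 1 [277 134  12  24 264] [ 0.4602 -0.2515  0.184 ] [ 0.4523 -0.2569  0.181 ] [ 0.4679 -0.2462  0.1867]
   tool range [ 0.0559 -0.0328  0.1147] [ 0.0707 -0.0254  0.1203]
0.181 2 [372 137  12  24 246] [ 0.4799 -0.3108  0.184 ] [ 0.4722 -0.316   0.1811] [ 0.4877 -0.3061  0.1862]
   tool range [0.054  0.0299 0.1152] [0.0689 0.0369 0.1202]
yaw y-axis 108.4949003886302 [ 0.47004024 -0.28129951  0.18373611]
0.14 1 [277 134  29  24 632] [ 0.4611 -0.2559  0.1712] [ 0.4523 -0.266   0.14  ] [ 0.4688 -0.2462  0.1867]
   tool range [ 0.0544 -0.0328  0.1147] [ 0.0707 -0.0163  0.1613]
0.14 2 [354 137  30  24 642] [ 0.4781 -0.3067  0.1704] [ 0.4681 -0.316   0.1401] [ 0.4877 -0.2983  0.1862]
   tool range [0.0531 0.0209 0.1152] [0.0689 0.0369 0.1612]
yaw y-axis 108.76701673825201 [ 0.46922992 -0.28164543  0.16323813]
ring tool range [ 0.0675 -0.0195  0.2502] [0.1087 0.0249 0.2543] 243
ledge n 2924
ledge rect ((487.7254638671875, -275.89453125), (68.46163177490234, 65.74381256103516), 19.022632598876953)
pocket top ((453.2828674316406, -286.5050964355469), (45.076988220214844, 38.72407150268555), 17.110998153686523) 0.10553175693861006
base ((462.36566162109375, -292.8771667480469), (180.8058319091797, 145.83364868164062), 20.121299743652344) 0.007844632547072294
```

```bash
python3 - <<'E'
from h import *
p=cv2.imread('pics/w1.png'); cv2.imwrite('pics/w1c.png',cv2.resize(p[70:210,260:400],None,fx=4.2,fy=4.2,interpolation=cv2.INTER_CUBIC))
E
```

```text
(no output)
```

View pics/w1c.png

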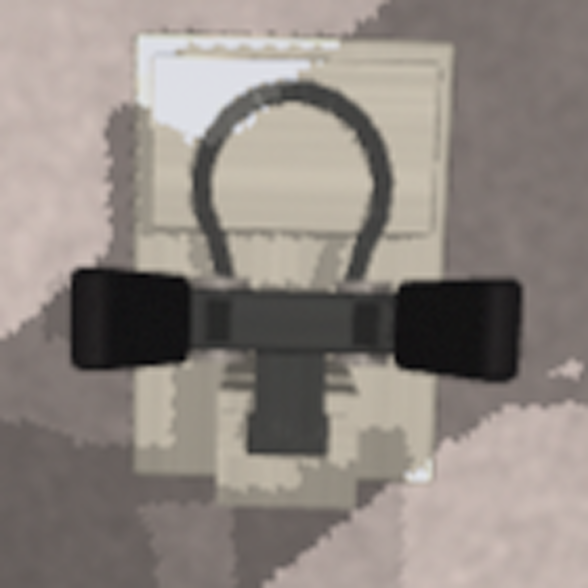

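Request:
carry_out([
  [[0,0,1.5],[0.03,0.001,0.03],0.086],
  [[0,0,1.5],[0.062,0.002,0.07],0.086],
  [[0,0,1.5],[0.062,0.002,0.07],0.086],
  [[0,0,1.5],[0.062,0.002,0.07],0.086],
  [[0,0,1.5],[0.062,0.002,0.07],0.086],
])

```text
time_s: 1.9
tool_pos: [0.4698, -0.2812, 0.2324]
eef_rot: [3.099, 0.507, 0.001]
wrist_force: [-0.5, -0.4, 0.2]
opening: 0.0857
```

```bash
python3 - <<'E'
from h import *
snap('w2')
s=arm.observe(); Rt=R.from_rotvec(s["eef_rot"]).as_matrix()
for c in ([0.47004024,-0.28129951,0.163],):
    print((Rt.T@(np.array(c)-s["tool_pos"])).round(4), Rt.round(4).tolist())
E
```

```text
tcp [ 0.4698 -0.2812  0.2324] rv [3.0994e+00 5.0750e-01 7.0000e-04] t 1.9 F [-0.47 -0.38  0.18] op 0.08570679435091401
[ 0.0001 -0.      0.0698] [[0.9478, 0.3188, 0.0013], [0.3188, -0.9478, -0.0013], [0.0008, 0.0016, -1.0]]
```

View pics/w2.png

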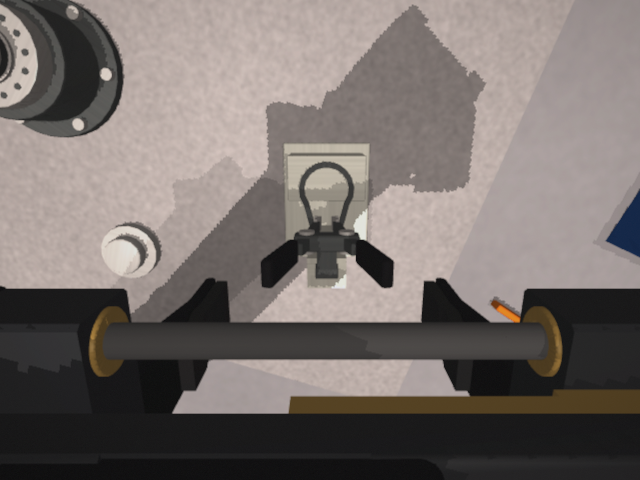

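The pliers are centred between the fingers (handles at columns 264–391, finger middle at about 326) and square to them. I descend in two moves.

Request:
carry_out([
  [[0,0,0],[0,0,0.02],0.086],
  [[0,0,0],[0,0,0.045],0.086],
  [[0,0,0],[0,0,0.06],0.086],
  [[0,0,0],[0,0,0.074],0.086],
  [[0,0,0],[0,0,0.074],0.086],
  [[0,0,0],[0,0,0.074],0.086],
])

```text
time_s: 2.55
tool_pos: [0.4705, -0.2801, 0.1582]
eef_rot: [3.099, 0.51, 0.001]
wrist_force: [-0.2, 0.1, -0.0]
opening: 0.0861
```

```bash
python3 - <<'E'
from h import *
snap('w3')
E
```

```text
tcp [ 0.4705 -0.2801  0.1582] rv [3.0995e+00 5.1040e-01 7.0000e-04] t 2.55 F [-0.22  0.11 -0.03] op 0.08613640774880223
```

View pics/w3.png

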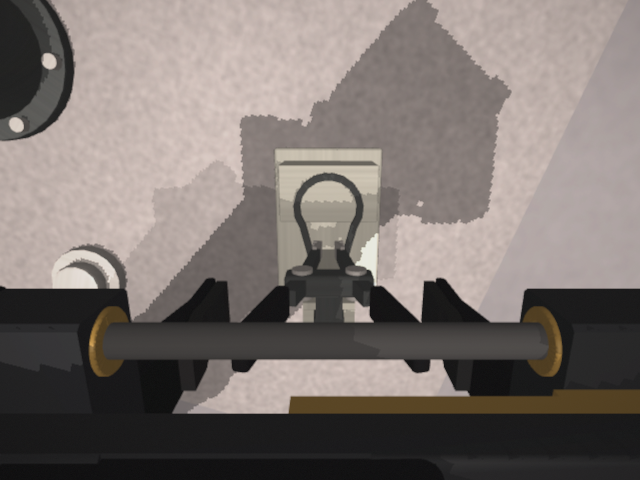

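The handles sit between the open fingers, about 1 mm towards tool +y. I correct that and squeeze.

Request:
carry_out([
  [[0,0,0],[0,0.001,0],0.07],
  [[0,0,0],[0,0.001,0],0.06],
  [[0,0,0],[0,0.001,0],0.05],
  [[0,0,0],[0,0.001,0],0.04],
  [[0,0,0],[0,0.001,0],0.025],
  [[0,0,0],[0,0.001,0],0.02],
  [[0,0,0],[0,0.001,0],0.02],
  [[0,0,0],[0,0.001,0],0.02],
])

```text
time_s: 3.4
tool_pos: [0.4717, -0.2811, 0.159]
eef_rot: [3.098, 0.511, 0.003]
wrist_force: [-0.3, 0.3, 8.6]
opening: 0.0371
```

Request:
carry_out([
  [[0,0,0],[0,0,0],0.02],
  [[0,0,0],[0,0,0],0.02],
  [[0,0,0],[0,0,0],0.02],
  [[0,0,0],[0,0,0],0.02],
])

```text
time_s: 3.8
tool_pos: [0.4717, -0.2811, 0.159]
eef_rot: [3.098, 0.511, 0.003]
wrist_force: [0.3, 0.2, 9.0]
opening: 0.0372
```

```bash
python3 - <<'E'
from h import *
snap('w4')
p=cv2.imread('pics/w4.png'); cv2.imwrite('pics/w4c.png',cv2.resize(p[130:400,220:440],None,fx=2.2,fy=2.2,interpolation=cv2.INTER_CUBIC))
E
```

```text
tcp [ 0.4717 -0.2811  0.159 ] rv [3.0981 0.5107 0.0035] t 3.8 F [0.26 0.2  8.98] op 0.0371590092383679
```

View pics/w4c.png

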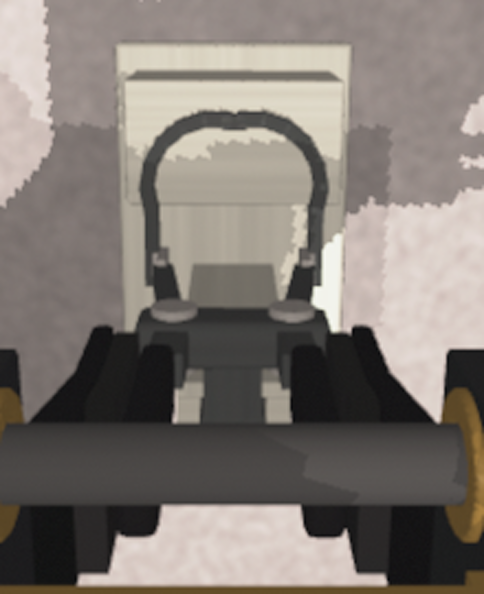

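The ring is spread evenly, with both ends in the jaw notches at crop (160,258) and (308,258), and the opening is 37 mm. Now I lift it straight up.

Request:
carry_out([
  [[0,0,0],[0,0,-0.005],0.02],
  [[0,0,0],[0,0,-0.012],0.02],
  [[0,0,0],[0,0,-0.02],0.02],
  [[0,0,0],[0,0,-0.028],0.02],
  [[0,0,0],[0,0,-0.036],0.02],
  [[0,0,0],[0,0,-0.046],0.02],
  [[0,0,0],[0,0,-0.056],0.02],
  [[0,0,0],[0,0,-0.056],0.02],
])

```text
time_s: 4.65
tool_pos: [0.4713, -0.2809, 0.2154]
eef_rot: [3.098, 0.511, 0.003]
wrist_force: [-0.5, -0.1, -1.4]
opening: 0.0373
```

Request:
carry_out([
  [[0,0,0],[0,0,-0.015],0.02],
  [[0,0,0],[0,0,-0.035],0.02],
  [[0,0,0],[0,0,-0.055],0.02],
  [[0,0,0],[0,0,-0.075],0.02],
  [[0,0,0],[0,0,-0.08],0.02],
  [[0,0,0],[0,0,-0.08],0.02],
  [[0,0,0],[0,0,-0.08],0.02],
])

```text
time_s: 5.35
tool_pos: [0.4703, -0.2806, 0.2926]
eef_rot: [-3.099, -0.511, 0.002]
wrist_force: [-0.2, -0.7, -2.9]
opening: 0.037
```

```bash
python3 - <<'E'
from h import *
snap('w5')
for n in("scene","side"):
    p,d=imaging.camera(n); cv2.imwrite(f"pics/{n}5.png",p); np.save(f"{n}5.npy",d)
E
```

```text
tcp [ 0.4703 -0.2806  0.2926] rv [-3.0989e+00 -5.1060e-01  1.6000e-03] t 5.35 F [-0.23 -0.67 -2.91] op 0.036968879566506095
```

View pics/w5.png

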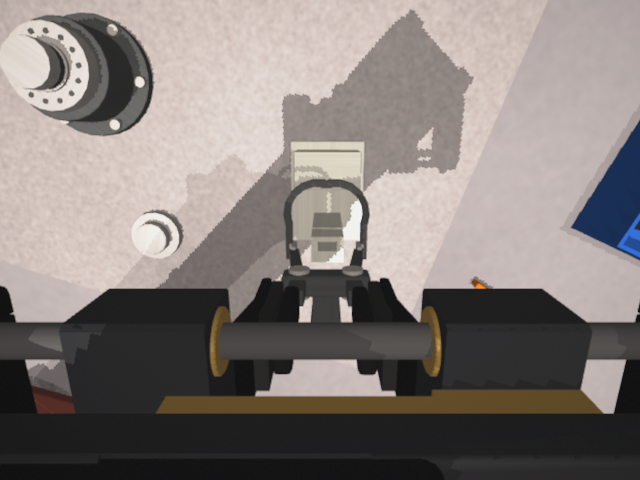

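View pics/side5.png

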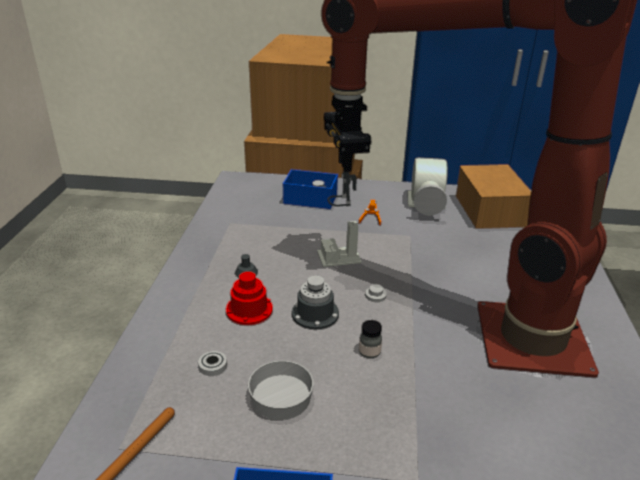

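The ring hangs spread in the pliers at wrist (327,215), and the stand is left empty. I measure the ring in the tool frame, and the stub and dish from the fixed cameras.

```bash
python3 - <<'E'
from h import *
from scipy.optimize import least_squares
p,d,K,T=load('w5'); TC=imaging.camera_params("wrist")["tool_from_camera"]
X=cloud(d,K,TC)  # tool frame
m=np.zeros((480,640),bool); m[175:268,280:375]=1
m&=(X[...,2]>0.09)&(X[...,2]<0.13)
q=X[m]; print(len(q), q.min(0).round(4),q.max(0).round(4))
# ring
A=np.c_[q[:,:2],np.ones(len(q))]
mm=q[:,0]>0.01
c,res,_,_=np.linalg.lstsq(A[mm],q[mm,2],rcond=None); r=q[mm,2]-A[mm]@c
k=abs(r)<.002; c,_,_,_=np.linalg.lstsq(A[mm][k],q[mm,2][k],rcond=None)
print("plane z=ax+by+c",c.round(4),"std",r[k].std(), k.sum())
top=q[mm][k]
for x0 in np.arange(0.0,0.06,0.004):
    s=q[(abs(q[:,0]-x0)<.002)]
    if len(s): 
        ys=np.sort(s[:,1]); neg=ys[ys<0.0]; pos=ys[ys>0.0]
        print(round(x0,3),len(s),"y",ys.min().round(4),neg.max().round(4) if len(neg) else None,pos.min().round(4) if len(pos) else None,ys.max().round(4),"z",np.median(s[:,2]).round(4))
E
```

```text
1642 [-0.0118 -0.0284  0.09  ] [0.0427 0.0283 0.1175]
plane z=ax+by+c [-0.0354 -0.0069  0.1101] std 0.0006889769488460811 1048
0.0 240 y -0.0276 -0.0175 0.0166 0.0268 z 0.1038
0.004 79 y -0.0274 -0.0233 0.0227 0.0267 z 0.1101
0.008 89 y -0.0274 -0.0232 0.0226 0.0273 z 0.1098
0.012 77 y -0.0279 -0.0231 0.0227 0.0271 z 0.1096
0.016 96 y -0.0283 -0.0233 0.0229 0.0283 z 0.1097
0.02 86 y -0.0284 -0.0239 0.0236 0.0281 z 0.1093
0.024 84 y -0.0283 -0.0234 0.0231 0.028 z 0.1093
0.028 92 y -0.0274 -0.0213 0.0211 0.0271 z 0.109
0.032 104 y -0.026 -0.0181 0.0178 0.0251 z 0.1089
0.036 165 y -0.0232 -0.0004 0.0002 0.023 z 0.1087
0.04 322 y -0.0193 -0.0004 0.0002 0.0185 z 0.1087
0.044 59 y -0.0108 -0.0011 0.0008 0.0105 z 0.109
```

```bash
python3 - <<'E'
from h import *
# stub top & dish from fixed cameras
for n in("scene","side"):
    p=cv2.imread(f"pics/{n}5.png"); d=np.load(n+"5.npy"); P=imaging.camera_params(n);K=P["camera_matrix"];T=P["cam_to_world"]; X=cloud(d,K,T)
    m=(abs(X[...,2]-0.104)<.004)&(abs(X[...,0]-.515)<.05)&(abs(X[...,1]+.015)<.05)
    q=X[m]; print(n,"stub top",m.sum(),np.median(q[:,2]).round(4),((q.min(0)+q.max(0))/2).round(4),(q.max(0)-q.min(0)).round(4)); 
    (c,r)=cv2.minEnclosingCircle((q[:,:2]*1000).astype(np.float32)); print(c,r)
    m=(abs(X[...,2]-0.006)<.004)&(abs(X[...,0]-.555)<.09)&(abs(X[...,1]-.25)<.09)
    hsv=cv2.cvtColor(p,cv2.COLOR_BGR2HSV)
    m=(X[...,2]>.036)&(X[...,2]<0.048)&(abs(X[...,0]-.555)<.09)&(abs(X[...,1]-.25)<.09)
    q=X[m]; (c,r)=cv2.minEnclosingCircle((q[:,:2]*1000).astype(np.float32)); print("dish rim",m.sum(),c,r,q[:,2].max())
p,d,K,T=load('w5'); X=cloud(d,K,T)
print("wrist visible stub", [X[v,u].round(4).tolist() for u,v in ((25,55),(10,55),(70,75))])
E
```

```text
scene stub top 137 0.1048 [ 0.5108 -0.019   0.1039] [0.0423 0.0405 0.0078]
(511.1797180175781, -20.44610595703125) 22.123977661132812
dish rim 265 (546.267822265625, 257.5859680175781) 68.50909423828125 0.046386623733082555
side stub top 126 0.1026 [ 0.5109 -0.013   0.1029] [0.0384 0.0405 0.0057]
(511.23822021484375, -12.990946769714355) 20.8858585357666
dish rim 400 (548.6138305664062, 261.3111267089844) 68.33106231689453 0.04485322253857438
wrist visible stub [[0.5167, -0.0172, 0.105], [0.5128, -0.0053, 0.1038], [0.5113, -0.037, 0.0791]]
```

Ring in the tool frame is at (0.016, 0.000, 0.1115). Its width is symmetric, with inner half-width 23.4 mm, and it is tilted about 2° nose-up. Dish centre is near (0.547, 0.259) and stub axis near (0.511, -0.016). Now I carry it to the dish.

Request:
carry_out([
  [[0,0,0],[0.004,-0.009,0],0.02],
  [[0,0,0],[0.013,-0.027,0],0.02],
  [[0,0,0],[0.026,-0.054,0],0.02],
  [[0,0,0],[0.04,-0.086,0],0.02],
  [[0,0,0],[0.055,-0.118,0],0.02],
  [[0,0,0],[0.07,-0.149,0],0.02],
  [[0,0,0],[0.085,-0.181,0],0.02],
  [[0,0,0],[0.1,-0.213,0],0.02],
])

```text
time_s: 6.3
tool_pos: [0.4966, -0.0447, 0.2934]
eef_rot: [-3.1, -0.511, 0.0]
wrist_force: [-0.2, 0.1, -2.4]
opening: 0.0374
```

Request:
carry_out([
  [[0,0,0],[0.015,-0.032,0],0.02],
  [[0,0,0],[0.03,-0.063,0],0.02],
  [[0,0,0],[0.045,-0.095,0],0.02],
  [[0,0,0],[0.06,-0.127,0],0.02],
  [[0,0,0],[0.077,-0.163,0],0.02],
  [[0,0,0],[0.094,-0.2,0],0.02],
  [[0,0,0],[0.111,-0.235,0],0.02],
  [[0,0,0],[0.122,-0.258,0],0.02],
])

```text
time_s: 7.1
tool_pos: [0.5286, 0.2404, 0.2934]
eef_rot: [-3.098, -0.515, 0.001]
wrist_force: [-0.8, 0.8, -1.9]
opening: 0.037
```

Request:
carry_out([
  [[0,0,0],[0.005,-0.011,0],0.02],
  [[0,0,0],[0.007,-0.016,0],0.02],
  [[0,0,0],[0.007,-0.016,0],0.02],
  [[0,0,0],[0.007,-0.016,0],0.02],
])

```text
time_s: 7.5
tool_pos: [0.5315, 0.2525, 0.2935]
eef_rot: [3.099, 0.508, -0.0]
wrist_force: [0.9, 0.2, -2.6]
opening: 0.0369
```

```bash
python3 - <<'E'
from h import *
snap('w6')
E
```

```text
tcp [0.5315 0.2525 0.2935] rv [ 3.0994e+00  5.0790e-01 -1.0000e-04] t 7.5 F [ 0.93  0.15 -2.61] op 0.0369271189576863
```

View pics/w6.png

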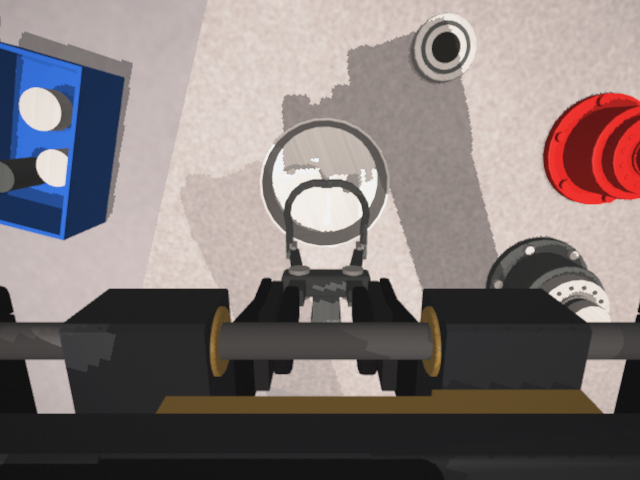

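The ring at (327,215) hangs over the dish, whose rim is centred at about (325,182). Before descending I check the rim centre by casting rays onto z = 0.042.

```bash
python3 - <<'E'
from h import *
p,d,K,T=load('w6')
C=onplane(325,182,.042,K,T); print("rim c",C.round(4), "w",np.linalg.norm(onplane(262,182,.042,K,T)-onplane(388,182,.042,K,T)))
X=cloud(d,K,T); m=(abs(X[...,2]-.042)<.004); m[:, :240]=0; m[:,410:]=0; q=X[m][:,:2]; print(cv2.minEnclosingCircle((q*1000).astype(np.float32)))
s=arm.observe(); print("ring", (T_tool(s)@np.array([.016,0,.1115,1]))[:3].round(4))
E
```

```text
rim c [0.5518 0.2602 0.042 ] w 0.12671756473161327
((548.9254760742188, 259.4914855957031), 65.82916259765625)
ring [0.5468 0.2574 0.1821]
```

Request:
carry_out([
  [[0,0,0],[0.001,0,0.015],0.02],
  [[0,0,0],[0.002,0,0.04],0.02],
  [[0,0,0],[0.002,0,0.07],0.02],
  [[0,0,0],[0.002,0,0.1],0.02],
  [[0,0,0],[0.002,0,0.125],0.02],
  [[0,0,0],[0.002,0,0.145],0.02],
  [[0,0,0],[0.002,0,0.157],0.02],
  [[0,0,0],[0.002,0,0.16],0.02],
])

```text
time_s: 8.35
tool_pos: [0.5325, 0.2536, 0.1318]
eef_rot: [3.099, 0.51, -0.004]
wrist_force: [0.9, -0.4, -2.0]
opening: 0.0375
```

Request:
carry_out([
  [[0,0,0],[0,0,0],0.02],
  [[0,0,0],[0,0,0],0.02],
  [[0,0,0],[0,0,0],0.02],
  [[0,0,0],[0,0,0],0.02],
])

```text
time_s: 8.75
tool_pos: [0.5336, 0.2548, 0.1344]
eef_rot: [-3.1, -0.511, -0.002]
wrist_force: [0.3, 0.0, -3.0]
opening: 0.0372
```

```bash
python3 - <<'E'
from h import *
snap('w7')
s=arm.observe(); print("ring", (T_tool(s)@np.array([.016,0,.1115,1]))[:3].round(4))
p,d,K,T=load('w7');X=cloud(d,K,T); print([X[v,u].round(4).tolist() for u,v in((327,184),(300,190),(355,190))])
p,d=imaging.camera("side"); cv2.imwrite("pics/side7.png",cv2.resize(p[180:430,200:440],None,fx=2.4,fy=2.4))
E
```

```text
tcp [0.5336 0.2548 0.1344] rv [-3.0996e+00 -5.1060e-01 -2.1000e-03] t 8.75 F [ 0.33  0.03 -3.02] op 0.03722813175663436
ring [0.5487 0.26   0.0227]
[[0.5712, 0.2674, 0.026], [0.5615, 0.2827, 0.0237], [0.5733, 0.2488, 0.0252]]
```

View pics/w7.png

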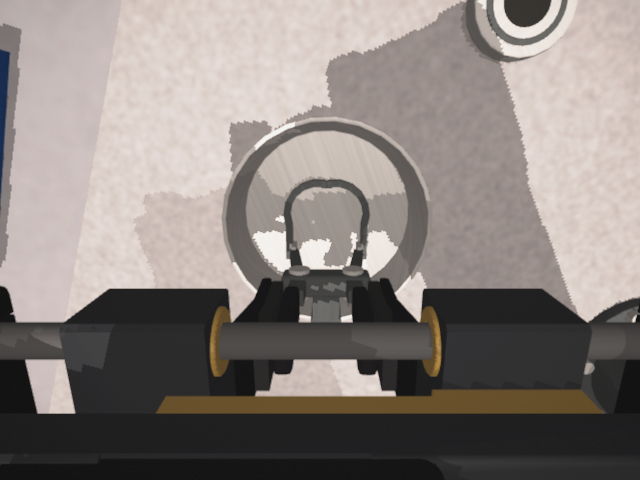

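View pics/side7.png

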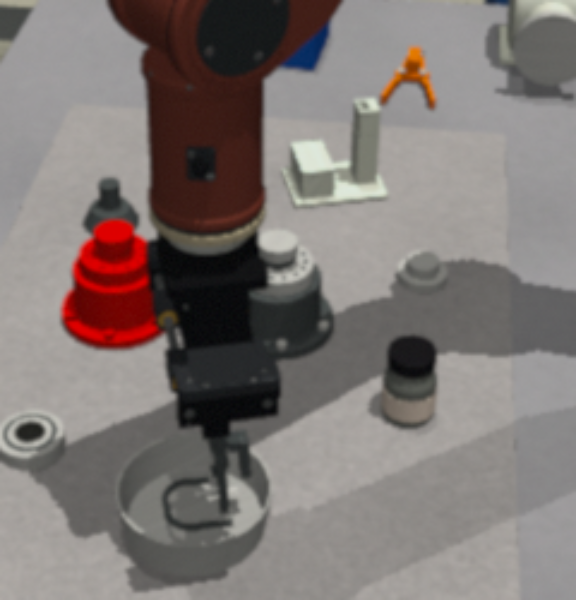

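The ring is inside the dish, about 17 mm above its floor and touching nothing. I go up and then to a viewing pose beside the stub.

Request:
carry_out([
  [[0,0,0],[0,0,-0.015],0.02],
  [[0,0,0],[0,0,-0.04],0.02],
  [[0,0,0],[0,0,-0.07],0.02],
  [[0,0,0],[0,0,-0.1],0.02],
  [[0,0,0],[0,0,-0.125],0.02],
  [[0,0,0],[0,0,-0.145],0.02],
  [[0,0,0],[0,0,-0.157],0.02],
  [[0,0,0],[0,0,-0.16],0.02],
])

```text
time_s: 9.65
tool_pos: [0.5335, 0.2551, 0.2956]
eef_rot: [-3.099, -0.511, -0.004]
wrist_force: [-0.9, 0.9, -3.3]
opening: 0.0373
```

Request:
carry_out([
  [[0,0,0],[-0.006,0.008,0],0.02],
  [[0,0,0],[-0.02,0.028,0],0.02],
  [[0,0,0],[-0.044,0.062,0],0.02],
  [[0,0,0],[-0.07,0.1,0],0.02],
  [[0,0,0],[-0.098,0.139,0],0.02],
  [[0,0,0],[-0.124,0.176,0],0.02],
  [[0,0,0],[-0.147,0.209,0],0.02],
  [[0,0,0],[-0.165,0.234,0],0.02],
])

```text
time_s: 10.45
tool_pos: [0.45, -0.0233, 0.2925]
eef_rot: [3.101, 0.506, -0.003]
wrist_force: [0.7, 0.1, -2.6]
opening: 0.0371
```

Request:
carry_out([
  [[0,0,0],[-0.008,0.011,0],0.02],
  [[0,0,0],[-0.011,0.015,0],0.02],
  [[0,0,0],[-0.011,0.015,0],0.02],
  [[0,0,0],[-0.011,0.015,0],0.02],
  [[0,0,0],[-0.011,0.015,0],0.02],
])

```text
time_s: 10.95
tool_pos: [0.4465, -0.0366, 0.2933]
eef_rot: [-3.099, -0.514, 0.0]
wrist_force: [0.4, 0.3, -2.1]
opening: 0.0374
```

```bash
python3 - <<'E'
from h import *
snap('w8')
E
```

```text
tcp [ 0.4465 -0.0366  0.2933] rv [-3.0989e+00 -5.1360e-01  5.0000e-04] t 10.95 F [ 0.38  0.32 -2.07] op 0.03740878917400403
```

View pics/w8.png

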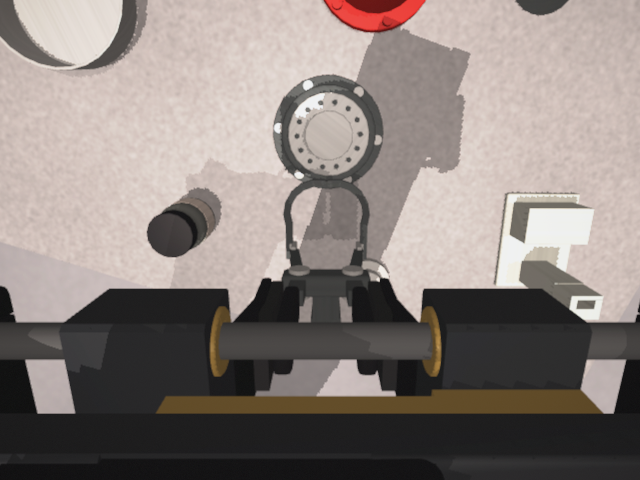

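The shaft end shows at (328,134) with a radius of about 24 px, as expected for 40 mm at that depth. Now I measure stub and ring in the same tool frame.

```bash
cat > meas.py <<'E'
from h import *
import sys
from scipy.optimize import least_squares
def stub(tag):
    p,d,K,T=load(tag); TC=imaging.camera_params("wrist")["tool_from_camera"]; X=cloud(d,K,TC); W=cloud(d,K,T)
    m=np.zeros(d.shape,bool); m[90:180,280:380]=1; m&=(abs(W[...,2]-.104)<.006)
    q=X[m]; print("top",m.sum(),"r_eq",np.sqrt(m.sum()/np.pi*(np.median(d[m])/K[0,0])**2/.96), "z tool",np.median(q[:,2]).round(4),"world z",np.median(W[m][:,2]).round(4))
    c=q[:,:2].mean(0); e=cv2.minEnclosingCircle((q[:,:2]*1000).astype(np.float32)); print("mean",c.round(4),"enc",e,"world",W[m].mean(0).round(4))
    m=np.zeros(d.shape,bool); m[80:190,270:390]=1; m&=(abs(W[...,2]-.079)<.004)
    q=X[m]; e=cv2.minEnclosingCircle((q[:,:2]*1000).astype(np.float32)); print("bearing face",m.sum(),"z",np.median(W[m][:,2]).round(4),e)
def ring(tag):
    p,d,K,T=load(tag); TC=imaging.camera_params("wrist")["tool_from_camera"]; X=cloud(d,K,TC)
    m=np.zeros(d.shape,bool); m[175:268,280:375]=1; m&=(X[...,2]>.104)&(X[...,2]<.118)
    q=X[m]; A=np.c_[q[:,:2],np.ones(len(q))]; k=(q[:,0]>.006)
    for _ in range(3):
        c=np.linalg.lstsq(A[k],q[k,2],rcond=None)[0]; k=(q[:,0]>.006)&(abs(q[:,2]-A@c)<.0015)
    Rt=T[:3,:3]@TC[:3,:3].T; n=Rt@np.array([-c[0],-c[1],1]); n/=np.linalg.norm(n)
    print("plane",c.round(4),"tilt deg",np.degrees(np.arccos(abs(n[2]))).round(2))
    # inscribed circle via raster mask in tool xy
    g=np.zeros((120,140),np.uint8)  # 0.5mm, x 0..60, y -35..35
    q=q[k]; ix=(q[:,0]/.0005).astype(int); iy=((q[:,1]+.035)/.0005).astype(int); g[ix.clip(0,119),iy.clip(0,139)]=255
    g=cv2.morphologyEx(g,cv2.MORPH_CLOSE,np.ones((7,7),np.uint8))
    dt=cv2.distanceTransform(255-g,cv2.DIST_L2,5); dt[:12]=0; dt[70:]=0; dt[:,:50]=0; dt[:,90:]=0
    _,mx,_,loc=cv2.minMaxLoc(dt); ys,xs=np.where(dt>mx-1); print("inscribed r",mx*.5,"x",(loc[1]+.5)*.5,"y",(loc[0]+.5)*.5-35,"band x",xs.min()*.5-35,xs.max()*.5-35,ys.min()*.5,ys.max()*.5, "outer x",q[:,0].max(),"y",q[:,1].min(),q[:,1].max())
    cx=(loc[1]+.5)*.5/1000; print("ring top z at c",c[2]+c[0]*cx)
ring(sys.argv[1])
if len(sys.argv)>2: stub(sys.argv[1])
E
python3 meas.py w8 s; python3 meas.py w5; python3 meas.py w7
```

```text
plane [-0.033  -0.0083  0.11  ] tilt deg 1.93
inscribed r 23.09844970703125 x 6.25 y -0.25 band x -1.0 0.0 6.0 14.5 outer x 0.042784948936661765 y -0.02840446872251916 0.028104014699031964
ring top z at c 0.10975254366743074
top 1852 r_eq 0.02038527514252918 z tool 0.1893 world z 0.104
mean [0.069 0.002] enc ((68.59298706054688, 2.006645441055298), 19.879741668701172) world [ 0.5124 -0.0161  0.104 ]
bearing face 3412 z 0.0791 ((68.62467956542969, 2.137730121612549), 35.88198471069336)
plane [-0.0368 -0.0078  0.1101] tilt deg 2.09
inscribed r 23.09844970703125 x 6.25 y 0.25 band x -0.5 0.0 6.0 14.0 outer x 0.04273906285953744 y -0.02838403433116074 0.028282511033112544
ring top z at c 0.10986872673031985
plane [-0.0325 -0.0057  0.11  ] tilt deg 1.97
inscribed r 23.0 x 6.25 y -0.25 band x -0.5 0.0 6.0 14.0 outer x 0.0427615169680432 y -0.028335089664172225 0.0282751453200513
ring top z at c 0.10984660378364704
```

```bash
python3 - <<'E'
from h import *
p,d,K,T=load('w8'); W=cloud(d,K,T)
for z0,b in((.104,.004),(.079,.003)):
    m=np.zeros(d.shape,bool); m[80:185,270:390]=1; m&=(abs(W[...,2]-z0)<b)
    q=W[m]; A=np.c_[q[:,:2]-q[:,:2].mean(0),np.ones(len(q))]; print(np.linalg.lstsq(A,q[:,2],rcond=None)[0].round(4))
E
```

```text
[-0.0006 -0.0026  0.104 ]
[ 0.0015 -0.0007  0.079 ]
```

The stub faces come out level in this camera, so the ring's 2° nose-up tilt is real. I trim the pitch by -2° and move over the stub.

Request:
carry_out([
  [[0,-0.5,0],[0.006,0,0],0.02],
  [[0,-1,0],[0.018,0.001,0],0.02],
  [[0,-1.5,0],[0.034,0.002,0],0.02],
  [[0,-2,0],[0.048,0.002,0],0.02],
  [[0,-2,0],[0.058,0.002,0],0.02],
  [[0,-2,0],[0.058,0.002,0],0.02],
  [[0,-2,0],[0.058,0.002,0],0.02],
  [[0,-2,0],[0.058,0.002,0],0.02],
])

```text
time_s: 11.8
tool_pos: [0.5015, -0.0212, 0.2936]
eef_rot: [3.094, 0.509, -0.054]
wrist_force: [-0.6, 0.0, -1.6]
opening: 0.0374
```

```bash
python3 - <<'E'
from h import *
snap('w9')
s=arm.observe(); r=(T_tool(s)@np.array([.0145,-.0002,.1115,1]))[:3]; print("ring",r.round(4),"stub .5124 -.0161")
E
python3 meas.py w9
```

```text
tcp [ 0.5015 -0.0212  0.2936] rv [ 3.0936  0.5092 -0.0542] t 11.8 F [-0.56  0.02 -1.57] op 0.03742443129549494
ring [ 0.5115 -0.0177  0.1818] stub .5124 -.0161
plane [-0.0339 -0.0062  0.11  ] tilt deg 0.37
inscribed r 23.0 x 6.25 y -0.25 band x -1.0 0.0 6.0 14.0 outer x 0.042722770579376096 y -0.028376923680991994 0.028180907830169646
ring top z at c 0.10979630119551716
```

View pics/w9.png

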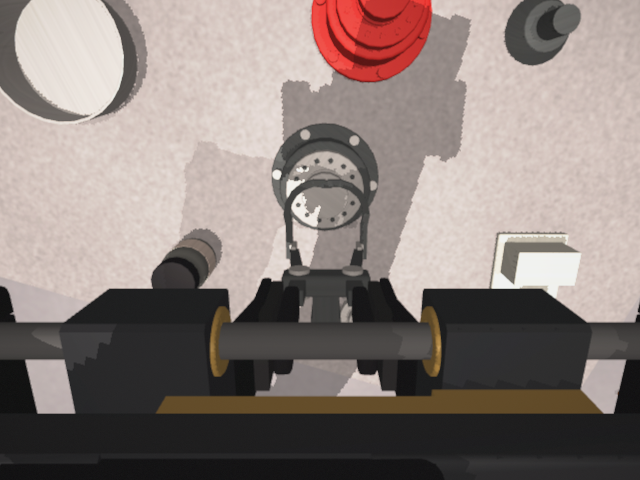

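The ring is now level to 0.4° and above the stub, with about 1 mm left to correct. I go straight down to some 15 mm above the shaft end and look again.

Request:
carry_out([
  [[0,0,0],[0.001,0,0.01],0.02],
  [[0,0,0],[0.002,-0.001,0.025],0.02],
  [[0,0,0],[0.003,-0.001,0.042],0.02],
  [[0,0,0],[0.0035,-0.001,0.054],0.02],
  [[0,0,0],[0.0035,-0.001,0.06],0.02],
  [[0,0,0],[0.0035,-0.001,0.06],0.02],
  [[0,0,0],[0.0035,-0.001,0.06],0.02],
  [[0,0,0],[0.0035,-0.001,0.06],0.02],
])

```text
time_s: 12.65
tool_pos: [0.5034, -0.0195, 0.2342]
eef_rot: [3.094, 0.51, -0.052]
wrist_force: [0.6, -0.2, -1.8]
opening: 0.0373
```

```bash
python3 - <<'E'
from h import *
snap('w10')
s=arm.observe(); r=(T_tool(s)@np.array([.0145,-.0002,.1115,1]))[:3]; print("ring",r.round(4),"stub .5124 -.0161")
p,d,K,T=load('w10'); cv2.imwrite('pics/w10c.png',cv2.resize(p[140:290,250:410],None,fx=5,fy=4,interpolation=cv2.INTER_CUBIC)[:, :800])
W=cloud(d,K,T); m=np.zeros(d.shape,bool); m[100:290,250:410]=1; mm=m&(abs(W[...,2]-.104)<.004); q=W[mm]; print(mm.sum(),q.mean(0).round(4),cv2.minEnclosingCircle((q[:,:2]*1000).astype(np.float32)))
mm=m&(abs(W[...,2]-.079)<.003); q=W[mm]; print(cv2.minEnclosingCircle((q[:,:2]*1000).astype(np.float32)))
for n in("scene","side"):
    p,d=imaging.camera(n); cv2.imwrite(f"pics/{n}10.png",p)
p=cv2.imread("pics/side10.png"); cv2.imwrite("pics/side10c.png",cv2.resize(p[200:340,240:380],None,fx=4,fy=4,interpolation=cv2.INTER_CUBIC))
p=cv2.imread("pics/scene10.png"); cv2.imwrite("pics/scene10c.png",cv2.resize(p[160:300,290:430],None,fx=4,fy=4,interpolation=cv2.INTER_CUBIC))
E
python3 meas.py w10
```

```text
tcp [ 0.5034 -0.0195  0.2342] rv [ 3.0936  0.5097 -0.0521] t 12.65 F [ 0.58 -0.16 -1.82] op 0.03732906196498736
ring [ 0.5135 -0.0159  0.1222] stub .5124 -.0161
2335 [ 0.5129 -0.0159  0.104 ] ((512.2642822265625, -16.069990158081055), 19.908138275146484)
((512.158203125, -16.230064392089844), 36.01901626586914)
plane [-0.0411 -0.007   0.1102] tilt deg 0.6
inscribed r 23.0 x 6.25 y -0.25 band x -1.0 0.0 6.0 14.0 outer x 0.042745822276259386 y -0.02842061535588009 0.02825242570917686
ring top z at c 0.10995615123753348
```

View pics/w10c.png

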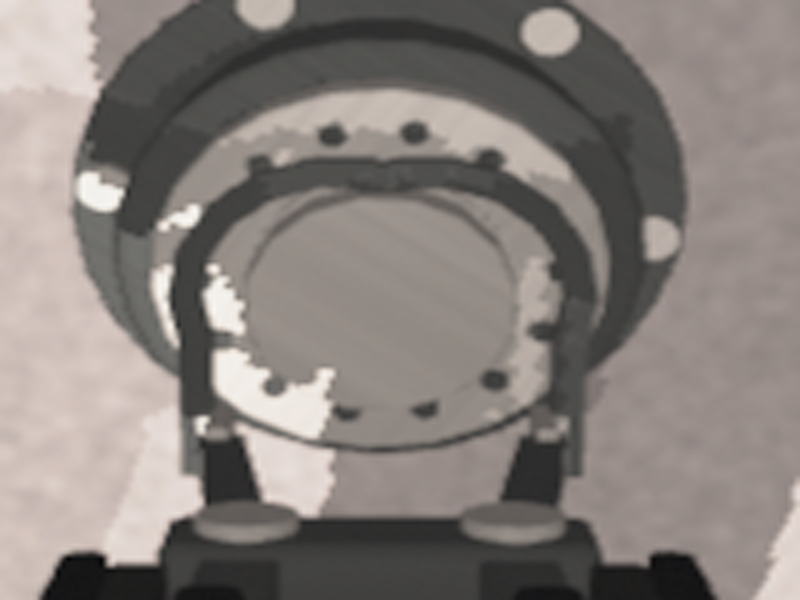

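View pics/side10c.png

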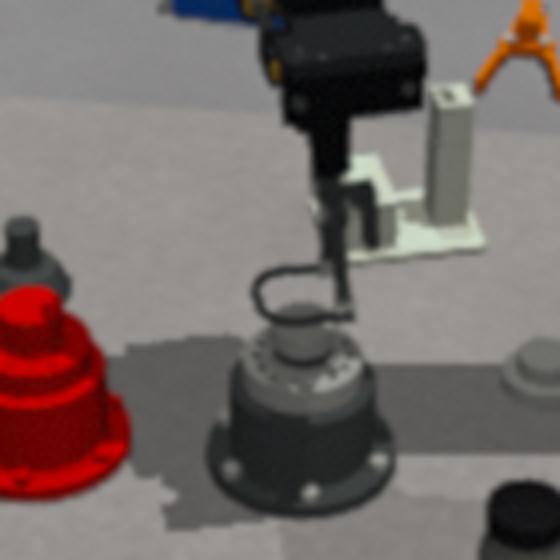

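View pics/scene10c.png

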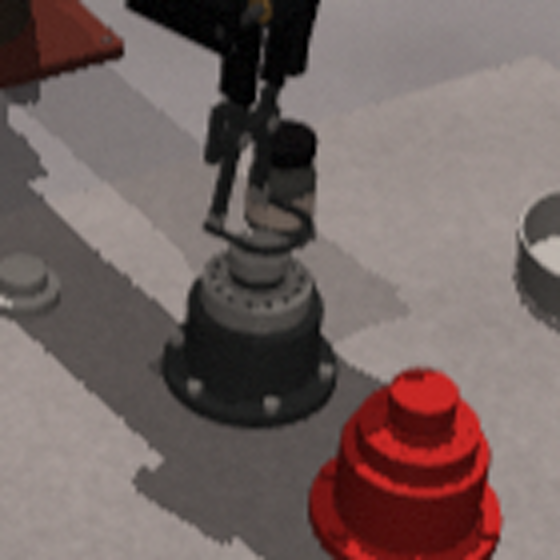

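Ring centre is (0.5135, -0.0159) against the stub at (0.5123, -0.0161), so I take back 1 mm in x while sliding down. The first half of the way, then a check.

Request:
carry_out([
  [[0,0,0],[-0.001,0,0],0.02],
  [[0,0,0],[-0.001,0,0.003],0.02],
  [[0,0,0],[-0.001,0,0.007],0.02],
  [[0,0,0],[-0.0006,0,0.011],0.02],
  [[0,0,0],[-0.0005,0,0.015],0.02],
  [[0,0,0],[-0.0003,0,0.018],0.02],
  [[0,0,0],[-0.0003,0,0.02],0.02],
  [[0,0,0],[-0.0003,0,0.02],0.02],
])

```text
time_s: 13.6
tool_pos: [0.5019, -0.0199, 0.2132]
eef_rot: [3.094, 0.51, -0.055]
wrist_force: [0.1, 0.2, -2.7]
opening: 0.037
```

```bash
cat > chk.py <<'E'
from h import *
import sys
t=sys.argv[1]; snap(t)
s=arm.observe(); r=(T_tool(s)@np.array([.0145,-.0002,.1115,1]))[:3]; print("ring",r.round(4),"stub .5123 -.0161 .086")
p,d,K,T=load(t); cv2.imwrite(f'pics/{t}c.png',cv2.resize(p[140:290,250:410],None,fx=5,fy=4,interpolation=cv2.INTER_CUBIC)[:, :800])
W=cloud(d,K,T); m=np.zeros(d.shape,bool); m[100:290,250:410]=1; mm=m&(abs(W[...,2]-.104)<.004)&(np.hypot(W[...,0]-.512,W[...,1]+.016)<.0215); q=W[mm]; print(mm.sum(),q.mean(0).round(4),cv2.minEnclosingCircle((q[:,:2]*1000).astype(np.float32)))
E
python3 chk.py w11; python3 meas.py w11
```

```text
tcp [ 0.5019 -0.0199  0.2132] rv [ 3.0939  0.5098 -0.0548] t 13.6 F [ 0.1   0.16 -2.71] op 0.037049355408801714
ring [ 0.5119 -0.0163  0.1015] stub .5123 -.0161 .086
2692 [ 0.5129 -0.0158  0.104 ] ((512.0756225585938, -16.163818359375), 20.017751693725586)
plane [-0.0102 -0.0035  0.1089] tilt deg 1.45
inscribed r 2.696899890899658 x 34.75 y 9.75 band x -10.0 9.5 34.5 34.5 outer x 0.04275606071075243 y -0.028301832171953225 0.028234491938976078
ring top z at c 0.10854439936549545
```

View pics/w11c.png

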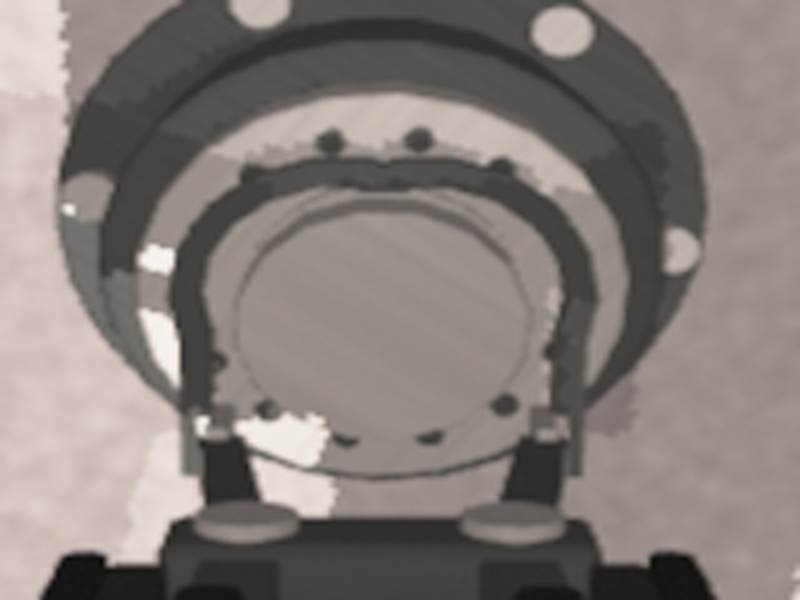

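The ring is round the shaft end with a gap all round: shaft edge 237–530 against ring inner edge 205–555, and about 2 mm at the front. I add a hair forward and go on down to the groove.

Request:
carry_out([
  [[0,0,0],[0.0006,0,0.002],0.02],
  [[0,0,0],[0.0007,0,0.005],0.02],
  [[0,0,0],[0.0008,0,0.008],0.02],
  [[0,0,0],[0.0009,0,0.011],0.02],
  [[0,0,0],[0.001,0,0.0135],0.02],
  [[0,0,0],[0.001,0,0.015],0.02],
  [[0,0,0],[0.001,0,0.015],0.02],
  [[0,0,0],[0.001,0,0.015],0.02],
])

```text
time_s: 14.45
tool_pos: [0.5025, -0.0197, 0.1985]
eef_rot: [3.094, 0.51, -0.054]
wrist_force: [0.2, -0.2, -2.5]
opening: 0.037
```

Request:
carry_out([
  [[0,0,0],[0,0,0],0.02],
  [[0,0,0],[0,0,0],0.02],
])

```text
time_s: 14.65
tool_pos: [0.5025, -0.0197, 0.1986]
eef_rot: [3.094, 0.51, -0.054]
wrist_force: [0.7, -0.3, -2.9]
opening: 0.0372
```

```bash
python3 chk.py w12; python3 - <<'E'
from h import *
p,d,K,T=load('w12'); W=cloud(d,K,T)
TC=imaging.camera_params("wrist")["tool_from_camera"]; X=cloud(d,K,TC)
dark=p.max(2)<95
m=np.zeros(d.shape,bool); m[175:250,280:375]=1; m&=dark&(W[...,2]>.084)&(W[...,2]<.094)&(np.hypot(W[...,0]-.512,W[...,1]+.016)>.0215)
q=W[m]; A=np.c_[q[:,:2]-[.5123,-.0161],np.ones(len(q))]; c=np.linalg.lstsq(A,q[:,2],rcond=None)[0]; print("ring top plane",m.sum(),c.round(4),"mid z",c[2]-.002)
x=X[m]; print("y",x[:,1].min(),x[:,1].max(),"x max",x[:,0].max())
p,d=imaging.camera("side"); cv2.imwrite("pics/side12c.png",cv2.resize(p[230:330,270:370],None,fx=5,fy=5,interpolation=cv2.INTER_CUBIC))
E
```

```text
tcp [ 0.5025 -0.0197  0.1986] rv [ 3.0937  0.5097 -0.0538] t 14.65 F [ 0.72 -0.32 -2.9 ] op 0.03718726374809854
ring [ 0.5125 -0.0161  0.0867] stub .5123 -.0161 .086
2970 [ 0.5129 -0.0159  0.104 ] ((512.007568359375, -16.080551147460938), 20.043577194213867)
ring top plane 1177 [ 0.0067 -0.0042  0.0885] mid z 0.08654083169240986
y -0.02835971818603133 0.027505302889292937 x max 0.04273159256271191
```

View pics/w12c.png

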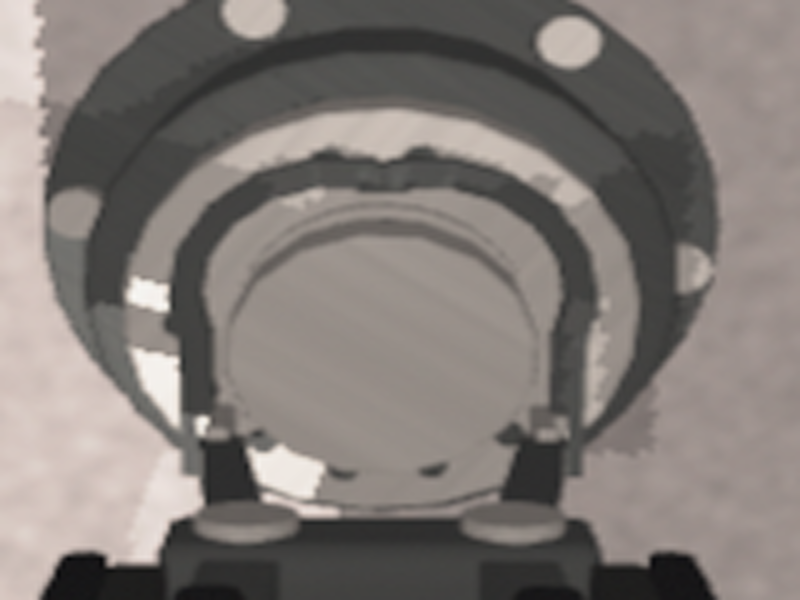

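View pics/side12c.png

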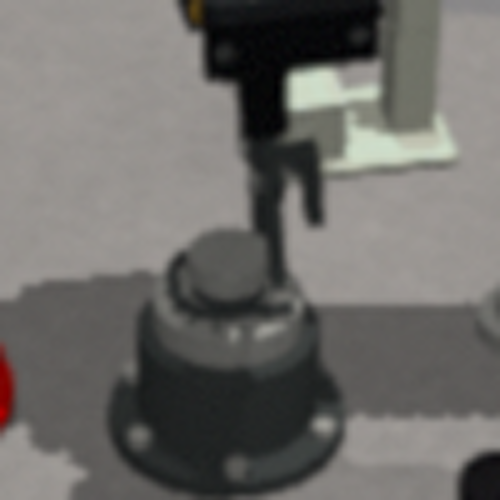

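The ring sits round the shaft at groove height: mid z 0.0865 against 0.086, slope 0.5°, and within about 1 mm of the axis. It has a gap all round, and the wrist force is the same as when hanging free. I hand in.

```bash
python3 -c "
from h import *
print(arm.job_done())"
```

```text
the job is handed in; nothing more can be done
None
```

I squeezed the black pliers in the stand to their stop and lifted the spread ring out. I dipped it to about 17 mm above the dish floor, then levelled it with a 2° pitch trim. Finally I slid it over the grey stub's shaft down to the groove and handed the job in at about 14.7 s. No verdict is reported.

**Last checks before handing in:**
- **Height:** the ring's mid-height was at z 0.0865–0.0867 m against 0.086 m for the groove, so 0.5–0.7 mm high.
- **Centring:** the ring centre was about 0.2 mm from the stub axis as I computed it. My choice of where the centre lies in the tool frame is uncertain by 1 to 2 mm.
- **Level:** the ring was level to about 0.5°.
- **Clearance:** the last picture shows a visible gap all round the shaft. Vertical force stayed at -2.9 N, in the range seen while the ring hung free, so nothing was pressing.
- **Grip:** the opening held at 37 mm, so the handles stayed at the stop. The handles should be 39 mm apart there, so that reading is about 2 mm under.
- **Loose parts:** I saw no contact with any of them, but I did not measure their positions at the end.

**Check that disagreed:** partway down, with the ring level with the shaft end, the automatic ring fit was spoiled by stub pixels (1.45° tilt, 2.7 mm inscribed radius). I ignored it and used a separate measurement of the ring's top face at the final pose.

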